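# Uncap the rule bender's spindle and hold its guard open

### The arm

A 6-joint arm with a two-finger parallel gripper is mounted at the origin on the work surface. World frame = base frame: x ahead of the robot, y to its left, z up, the work surface at z = 0. Lengths are in m, angles in degrees, forces in N, time in s.
With the tool pointing down it reaches from about 0.3 to 0.85 m from the base axis. Payload 5.4 kg.
Tool frame: the origin (TCP) lies midway between the tips of the shut fingers; the grasp point (between the pads) lies 19 mm behind it; z points along the fingers, y is the line along which they close (so a half turn about z gives the same grasp; the last joint's range is limited). The gripper opens to 85 mm and grips with 20 to 120 N. Pads are 22 mm wide; open, the fingers measure 114 mm over their backs; the gripper's body (76 mm by 85 mm) begins 54 mm behind the grasp point. The pads swing forward as they close: fully open they stand 13 mm farther back than shut.
Start: joints at [51.56, 9.076, 91.501, -0, 79.423, -12.038], TCP at [0.256, 0.515, 0.231] pointing down, gripper open.
Joint ranges: [-166.64, 166.64], [-54.1, 131.32], [10.49, 154.53], [-73.88, 253.88], [9.74, 151.15], [-171.62, 171.62]. Speed limits (degrees/s): [147.25, 147.25, 180, 180, 180, 180].

### API

Orientations are given as [roll, pitch, yaw] about the fixed x, y, z axes, in that order (R = Rz(yaw) Ry(pitch) Rx(roll)).
In Python, from plant import bot, viewer gives the robot as it stands. Calls block until the motion is done:
- bot.move_pose(position, orientation): joint-space move of the TCP to a pose.
- bot.move_l(position, max_speed=0.15, attitude=None): straight line of the TCP; attitude=None keeps the orientation; max_speed is the mean speed in m/s.
- bot.movej(angles): joint-space move.
- bot.ungrasp() and bot.grasp(effort=None): open the fingers fully, or close them until they stop; effort is the grip in N (None keeps the last).
- bot.hold(seconds).
- bot.ik(position, orientation): joint angles nearest the present ones, or None.
- bot.get_state(): the state.
- viewer.grab_frame(name): name is "scene" or "top" or "wrist"; returns a dict with "image" (480x640x3 uint8, blue, green, red), "depth" (480x640 float32, m along the optical axis (not along the pixel's ray), 0 where there is no reading), "fx", "fy", "cx", "cy" (pixels), "rvec" (rotation vector, rad) and "tvec" (3), from world to camera coordinates, as OpenCV has them. Camera axes: x right, y down, z forward; pixel columns grow to the right and rows downward; lengths in m; the calibration is good to about 2 mm. A picture is of the moment at which its call begins.
A pose or a line that the arm cannot do raises bot.MotionError and nothing moves.
- bot.sign_off(): hands the job in; it is judged then, once.
The state is a dict: "time_s": time; "q": joint angles; "qd": joint speeds; "effort": joint torques, N m; "eef_pos": TCP position; "eef_rot": TCP orientation; "ft_force": force on the tool from outside, world axes, zero at the start; "ft_torque": the same for the moment, N m; "grip_width": finger opening in m; "finger_force": force on a finger pad.
Only numpy, scipy, OpenCV 4.12 (cv2) and the standard library are available. Lean on these libraries where they do the work, as an engineer would, in place of code of your own. Each camera call takes 0.05 s, during which the arm holds its last target. There are 200 camera calls.

### The job

A fitter wants to reach into the green rule bender: take the loose steel cap off its spindle and set it down (do not drop it) right way up on the round cork mat, wholly on it. Then raise the hinged aluminium guard by its black grip to 55 degrees from closed and keep holding it there, still; it falls shut if let go, so finish while holding it. Leave everything else on the bench and the bender where it is.

Things in the scene. Friction and masses are not known exactly. Their poses are not given: they have to be found in the camera images.
- bender: green steel bench machine, fixed: housing 220 mm (x) by 240 mm (y), 100 mm high, and behind it a ledge 56 mm deep, as high. Origin: centre of the housing's underside (without ledge); x runs front to rear, away from the robot (yaw within 0.3 rad), y left, z up. A steel spindle, 45 mm diameter, stands at x -60, y -75 mm (front right) and ends 136 mm above the bench. The guard is its top cover
- cap: loose hat-shaped steel cap (0.15 kg) over the spindle: body 56 mm diameter, 30 mm high, bore 50 mm, 26 mm deep; brim 72 mm diameter, 4 mm thick; on top an upright round knob, 22 mm diameter, 30 to 58 mm above the underside. Origin: centre of the brim's underside, z up. It starts with its underside 110 mm above the bench, brim over the guard's edge, and comes free 26 mm higher
- mat: round cork mat fixed on the bench, 150 mm diameter, 4 mm thick, to the left or right of the bender; origin at the centre of its underside
- guard (a joint): angle of the guard, rad: 0 shut, grows as it is raised (55 degrees = 0.96), stop at 1.75. Aluminium plate 220 x 240 x 6 mm, about 0.6 kg, hinged along the housing's rear edge, its front right corner cut out around the spindle. No stay or spring: it falls shut from below about 80 degrees
- guard_hinge (a point): point on the guard's hinge line, midway along it, 110 mm behind the bender's origin and 100.5 mm above the bench. Its axes turn with the guard: y along the hinge to the left, x as the bender's when shut; the plate's underside lies in its x-y plane, on the -x side
- guard_grip (a point): centre of the guard's black grip: a round bar of 18 mm diameter, 50 mm long, parallel to the hinge, on a stem of 12 mm diameter under its middle. It lies at (-180, 50, 41) mm in the axes of guard_hinge, 35 mm above the plate. Its ends and sides are free to grip and it can turn between the fingers
- die: loose plywood cutting die with steel rules, 120 x 140 mm, 18 mm thick (27 mm over the rules and rubber); bystander; origin at the centre of its underside
- jar: closed glass jar, 60 mm diameter, 85 mm high; bystander; origin at the centre of its underside
- tape: roll of paper tape lying flat, 90 mm outside diameter, 25 mm high; bystander; origin at the centre of its underside
- screwdriver: screwdriver lying on the bench, 190 mm long; bystander; origin on its underside
- block: bright steel block 40 x 60 x 30 mm; bystander; origin at the centre of its underside
- tin: closed aluminium tin, 36 mm diameter, 35 mm high, standing on the bender's rear ledge (100 mm above the bench); bystander; origin at the centre of its underside
There are look-alikes about, which are no part of the job. Leave any red look-alike of the cap alone.

How it is judged:
By the outcome, as a careful person would: the job done as asked, in the order asked, and still so for the second after the job is handed in, while the arm keeps its last pose, push and grip.
It also fails if it takes over 64 s, if anything falls off the work surface, if the arm or the gripper's body presses on something with over 40 N, if the wrist force passes 120 N, or if a joint passes its speed limit or range.

## Working session

There is one attempt and no reset: what is moved stays moved. The work goes in short steps, each a Python script; the robot and the scene stay as the last script left them, time stands still between calls to the robot, and variables do not carry over. Pictures are saved under pics/ and viewed, at most 10 in all, crops included, and the job is handed in when it is done.

```bash
mkdir -p pics; ls
cat > h.py <<'E'
import numpy as np, cv2
from plant import bot, viewer
def grab(n):
    f=viewer.grab_frame(n); f['R']=cv2.Rodrigues(np.array(f['rvec'],float))[0]; f['t']=np.array(f['tvec'],float).ravel(); return f
def ray(f,u,v,z):
    d=f['R'].T@np.array([(u-f['cx'])/f['fx'],(v-f['cy'])/f['fy'],1]); c=-f['R'].T@f['t']
    return c+d*(z-c[2])/d[2]
def cloud(f):
    v,u=np.mgrid[0:480,0:640]; d=f['depth']
    p=np.stack([(u-f['cx'])/f['fx']*d,(v-f['cy'])/f['fy']*d,d],-1)
    return (p-f['t'])@f['R']
def proj(f,p):
    q=f['R']@np.array(p)+f['t']; return np.array([f['fx']*q[0]/q[2]+f['cx'],f['fy']*q[1]/q[2]+f['cy']])
E
python3 - <<'E'
from h import *
import pickle
for n in('top','scene'):
    f=grab(n); cv2.imwrite(f'pics/{n}0.png',f['image']); pickle.dump(f,open(f'{n}0.pkl','wb')); print(n,-f['R'].T@f['t'],f['fx'])
print(bot.get_state())
E
```

```text
pics
top [0.35680418 0.02169792 1.47776694] 572.3327068118899
scene [ 1.18919527 -0.26046712  0.74949927] 438.25786671208846
{'time_s': 0.1, 'q': array([ 5.15594998e+01,  9.11124266e+00,  9.15663176e+01,  1.08881717e-03,
        7.94225998e+01, -1.20389208e+01]), 'qd': array([ 0.05640046, -0.05722428, -0.09681782, -0.00342884, -0.02155541,
        0.00273797]), 'effort': array([-3.05301546e-05, -3.96991324e+01, -3.32337177e+01, -1.60270447e-04,
        4.19321601e-03, -3.82991993e-05]), 'eef_pos': array([0.25535404, 0.51457618, 0.23038187]), 'eef_rot': array([-1.79902266e+02, -2.19374260e-02,  1.53598201e+02]), 'ft_force': array([-0.02131439,  0.638015  ,  0.35068111]), 'ft_torque': array([-0.05126136,  0.01100519,  0.02799648]), 'finger_force': 0.0, 'grip_width': 0.08537297678191066}
```

View pics/top0.png

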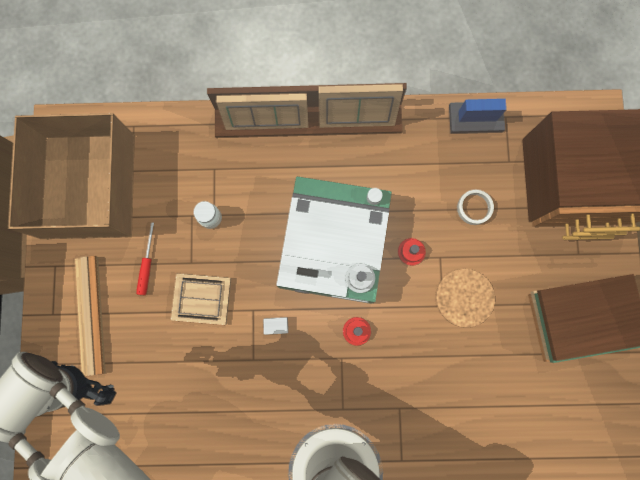

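View pics/scene0.png

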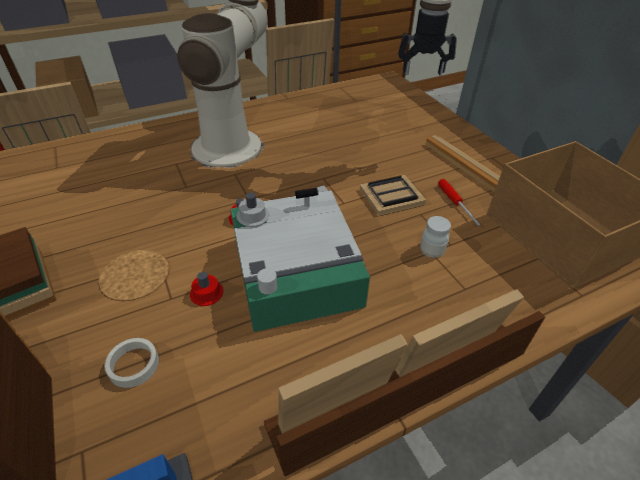

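Top view: the steel cap is on the spindle at (361,278). Things that could be taken for it are the red caps at (413,251) and (357,331) and the tin at (375,195) on the rear ledge. I choose (361,278), which is grey, on the spindle and at the front right. The mat is at (465,297), to the right. The black grip is at (307,272), and the hinge blocks at (302,206) and (376,217) mark the rear. The scene view agrees.

Run:
```python
from h import *
import pickle
f=pickle.load(open('top0.pkl','rb')); P=cloud(f); im=f['image']; hsv=cv2.cvtColor(im,cv2.COLOR_BGR2HSV)
box=np.zeros((480,640),bool); box[170:310,265:400]=1
g=box&(P[...,2]>.09)&(P[...,2]<.118)          # plate + ledge + housing top
print('plate z',np.median(P[g][:,2]))
q=P[g][:,:2].astype(np.float32); r=cv2.minAreaRect(q*1000); print('rect mm (296x240 expected)',r)
def blob(m,z,name):
    n,l,s,c=cv2.connectedComponentsWithStats(m.astype(np.uint8)); i=1+np.argmax(s[1:,4]); print(name,s[i],c[i],'->',ray(f,*c[i],z)); return l==i
k=box&(P[...,2]>.155)&(P[...,2]<.18)&(np.mgrid[0:480,0:640][0]>240)
blob(k,.168,'knob top'); print(np.median(P[k],0),P[k][:,2].max())
br=box&(P[...,2]>.132)&(P[...,2]<.15)&(np.mgrid[0:480,0:640][1]>335)&(np.mgrid[0:480,0:640][0]>240); blob(br,.14,'body top')
gr=box&(hsv[...,2]<60)&(np.mgrid[0:480,0:640][0]>255)&(np.mgrid[0:480,0:640][1]<335); b=blob(gr,.1505,'grip'); print(np.median(P[b],0))
xx=np.mgrid[0:480,0:640]; m=(hsv[...,0]>8)&(hsv[...,0]<25)&(hsv[...,1]>60)&(xx[1]>425)&(xx[1]<505)&(xx[0]>262)&(xx[0]<335)
mm=m&(P[...,2]>.002); 
e=cv2.Canny(cv2.GaussianBlur(im,(5,5),0),40,100)[255:340,425:510]
c=cv2.HoughCircles(cv2.GaussianBlur(cv2.cvtColor(im,cv2.COLOR_BGR2GRAY),(5,5),1)[245:350,415:520],cv2.HOUGH_GRADIENT,1,200,param1=80,param2=12,minRadius=25,maxRadius=33)
print(c); c=c[0,0]; print('mat',ray(f,c[0]+415,c[1]+245,.004), 'r',c[2]*1.474/f['fx'])
cv2.circle(im,(int(c[0]+415),int(c[1]+245)),int(c[2]),(255,0,0),1)
cv2.imwrite('pics/crop1.png',cv2.resize(im[170:345,260:510],None,fx=3,fy=3,interpolation=cv2.INTER_CUBIC))
```

```text
plate z 0.10482616606818054
rect mm (296x240 expected) ((567.9814453125, -13.601287841796875), (240.87677001953125, 276.80413818359375), 79.26656341552734)
knob top [357 271  10  10  74] [361.22972973 275.82432432] -> [ 0.46744513 -0.0702127   0.168     ]
[ 0.46738007 -0.06988609  0.16644562] 0.17228656100539733
body top [349 265  24  24 370] [360.46756757 276.93243243] -> [ 0.46725548 -0.07031213  0.14      ]Traceback (most recent call last):
  File "<stdin>", line 13, in <module>
  File "<stdin>", line 9, in blob
    return _wrapfunc(a, 'argmax', axis=axis, out=out, **kwds)
    return bound(*args, **kwds)
ValueError: attempt to get argmax of an empty sequence
```

Run:
```python
from h import *
import pickle
f=pickle.load(open('top0.pkl','rb')); P=cloud(f); im=f['image']; g=cv2.cvtColor(im,cv2.COLOR_BGR2GRAY)
y=np.radians(-10.73); o=np.array([.5405,-.0084]); R=np.array([[np.cos(y),-np.sin(y)],[np.sin(y),np.cos(y)]])
W=lambda a,b:o+R@[a,b]
print('grip expected',W(-.07,.05),proj(f,[*W(-.07,.05),.1505]),'cap',W(-.06,-.075))
v,u=np.mgrid[0:480,0:640]
d=(P[...,2]>.135)&(P[...,2]<.165)&(u>285)&(u<335)&(v>255)&(v<290); print('grip depth',d.sum(),P[d].mean(0) if d.any() else 0)
dk=(g<75)&(u>285)&(u<335)&(v>255)&(v<290); r=cv2.minAreaRect(np.argwhere(dk)[:,::-1].astype(np.float32)); print(dk.sum(),r, ray(f,*r[0],.15))
c=cv2.HoughCircles(cv2.GaussianBlur(g,(5,5),1)[245:350,415:520],cv2.HOUGH_GRADIENT,1,200,param1=80,param2=12,minRadius=25,maxRadius=33)
print(c); c=c[0,0]; print('mat',ray(f,c[0]+415,c[1]+245,.004), 'r',c[2]*1.474/f['fx'])
for p in[(413,251),(357,331),(474,207)]: print(ray(f,*p,.05))
im=im.copy();cv2.circle(im,(int(c[0]+415),int(c[1]+245)),int(c[2]),(255,0,0),1)
cv2.imwrite('pics/crop1.png',cv2.resize(im[170:345,260:510],None,fx=3,fy=3,interpolation=cv2.INTER_CUBIC))
```

```text
grip expected [0.48103297 0.05375845] [307.20046038 271.80743296] cap [ 0.46758549 -0.07091779]
grip depth 161 [0.48061014 0.05361854 0.14755371]
1 ((298.0, 273.0), (0.0, 0.0), 0.0) [0.47877022 0.0752294  0.15      ]
[[[50.5 52.5 28. ]]]
mat [ 0.41999271 -0.34604109  0.004     ] r 0.072111905
[ 0.53692827 -0.21029185  0.05      ]
[ 0.34169265 -0.0636102   0.05      ]
[ 0.64580092 -0.36973733  0.05      ]
```

View pics/crop1.png

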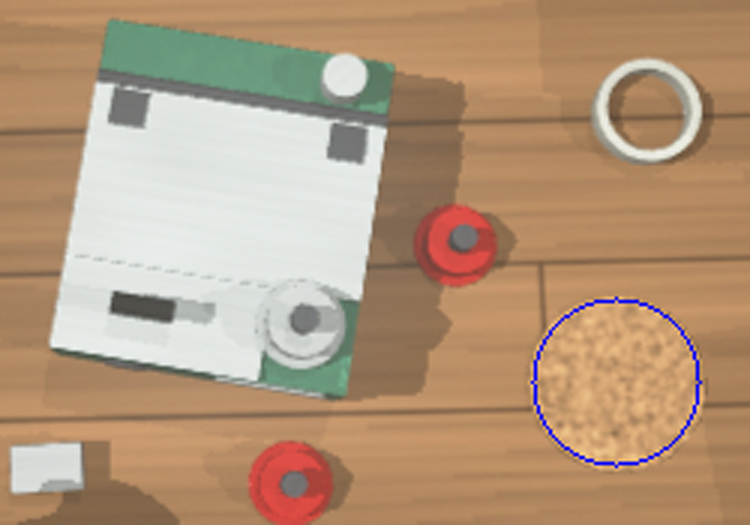

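Crop: the steel cap with its knob at about (305,318) is on the bender. The red ones at (455,245) and (290,483) are off it. The blue circle fits the mat at (617,382). The bender fit (yaw -10.7°) predicts the cap and the grip to within 1 mm of where they were seen. I'll go above the cap and take a close look.

Run:
```python
from h import *
bot.move_pose([.4674,-.0705,.235],[180,0,90])
f=grab('wrist'); P=cloud(f); print(-f['R'].T@f['t'],proj(f,[.4674,-.0705,.168]))
k=(P[...,2]>.158)&(P[...,2]<.176)&(np.hypot(P[...,0]-.4674,P[...,1]+.0705)<.03); print('knob',k.sum(),P[k].mean(0) if k.any() else 0)
b=(P[...,2]>.134)&(P[...,2]<.146)&(np.hypot(P[...,0]-.4674,P[...,1]+.0705)<.045); print('body',b.sum(),P[b].mean(0) if b.any() else 0)
s=bot.get_state(); print(s['time_s'],s['q'],s['eef_pos'],s['ft_force'])
cv2.imwrite('pics/w1.png',f['image'])
```

```text
[ 0.46827842 -0.00341198  0.37779644] [316.26126957 249.27484149]
knob 1074 [ 0.47081198 -0.06745737  0.16755718]
body 3957 [ 0.47081094 -0.0655104   0.14019285]
2.375 [-2.31951848e+01 -6.64640956e+00  1.07056242e+02  1.04621442e-02
  7.95910460e+01 -2.32691796e+01] [ 0.46755662 -0.06984485  0.2349995 ] [ 0.59568039 -0.23055212 -0.34678648]
```

View pics/w1.png

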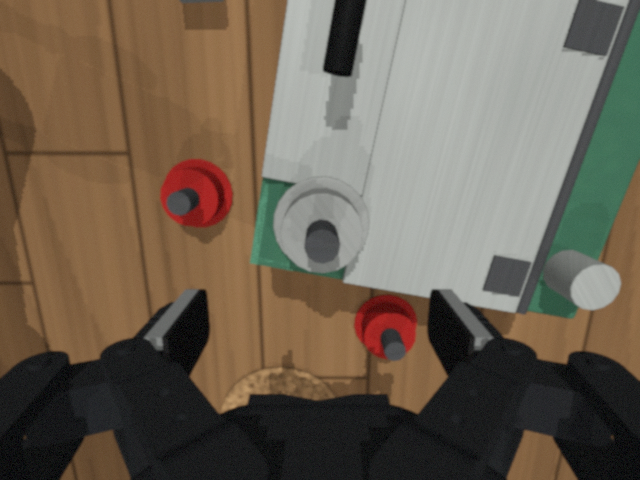

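Wrist view: the steel cap is at about (320,225) with its knob top at (322,242), between the fingers. The red caps are clear at (197,192) and (386,325). The wrist view puts the knob 3 mm from the top-view estimate, so I use the mean of the two.

Run:
```python
from h import *
bot.move_l([.4695,-.069,.145],.12)
bot.hold(.2)
s=bot.get_state(); print(s['eef_pos'],s['ft_force'])
bot.grasp(50)
s=bot.get_state(); print(s['time_s'],s['grip_width'],s['finger_force'],s['eef_pos'],s['ft_force'])
if .018<s['grip_width']<.027:
    p=s['eef_pos']; bot.move_l([.4695,-.069,.155],.04); print(bot.get_state()['ft_force'])
    bot.move_l([.4695,-.069,.21],.06); bot.hold(.2); s=bot.get_state(); print(s['time_s'],s['grip_width'],s['eef_pos'],s['ft_force'])
    f=grab('scene'); c=proj(f,[.4695,-.069,.19]).astype(int); print(c)
    cv2.imwrite('pics/s1.png',cv2.resize(f['image'][c[1]-70:c[1]+80,c[0]-90:c[0]+110],None,fx=3,fy=3))
```

```text
[ 0.47007155 -0.06923162  0.14585864] [0.60240796 0.00289501 0.42863556]
4.0833 0.02017319533772043 49.22029137611389 [ 0.4697154  -0.069057    0.14520167] [ 0.20540688 -0.47089164  1.44838435]
[ 0.18041062  1.09276289 -0.34661199]
5.75 0.020513790640391282 [ 0.46925603 -0.06890632  0.20958122] [-0.03322189  0.15897511 -1.47057646]
[248 186]
```

View pics/s1.png

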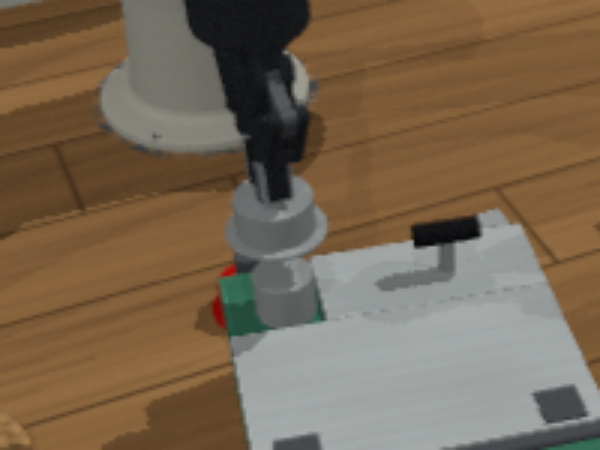

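The cap hangs level, clear of the spindle. Next I carry it to the mat and lower it until it touches.

Run:
```python
from h import *
x,y=.4192,-.3468
bot.move_l([x,y,.21],.2); bot.hold(.2)
bot.move_l([x,y,.06],.12); bot.move_l([x,y,.043],.04); bot.hold(.2)
z0=bot.get_state()['ft_force'][2]; print(z0)
for z in np.arange(.042,.0355,-.001):
    bot.move_l([x,y,z],.02); bot.hold(.1); s=bot.get_state(); print(round(z,4),s['ft_force'],s['eef_pos'][2])
    if s['ft_force'][2]-z0>2: break
f=grab('wrist'); cv2.imwrite('pics/w2.png',f['image']); print(s['time_s'],s['grip_width'])
```

```text
-1.9178853270516847
0.042 [ 0.88721303  0.41173306 -1.45999701] 0.04203009479869422
0.041 [ 0.64393636  0.21747128 -1.58009663] 0.0409800034885428
0.04 [ 0.45591739  0.06996467 -1.75769068] 0.03995392074915341
0.039 [ 0.09161012  0.25291813 -0.04643378] 0.039237437443291154
0.038 [-3.48876508  3.08881803  8.67171195] 0.039224981680035007
11.4833 0.02027435575378491
```

View pics/w2.png

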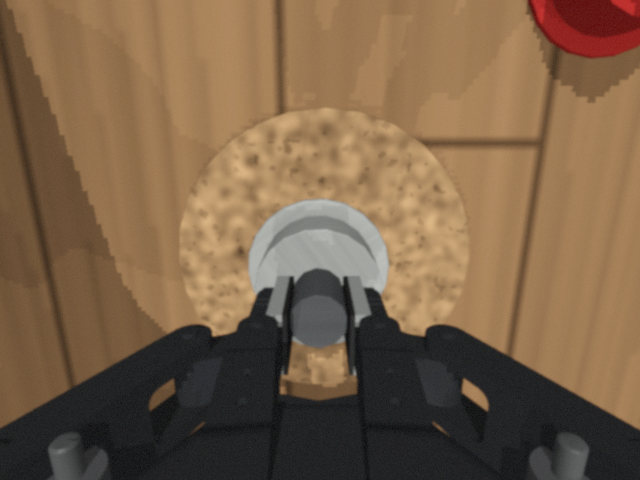

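The cap stands within the mat: its brim is around (318,262) and the mat spans (180..468). Now I release it and go above the guard grip for a look.

Run:
```python
from h import *
x,y=.4192,-.3468
bot.move_l([x,y,.039],.02); bot.hold(.1); bot.ungrasp(); bot.hold(.1)
bot.move_l([x,y,.14],.12); bot.move_l([x,y,.22],.25)
f=grab('top'); P=cloud(f); k=(P[...,2]>.02)&(np.hypot(P[...,0]-x,P[...,1]-y)<.08)&(P[...,2]<.075); print('cap on mat',k.sum())
for psi in(-10.73,169.27): print(psi,bot.ik([.481,.0537,.23],[180,0,psi]),bot.ik([.59,.033,.25],[180,0,psi]))
```

```text
cap on mat 247
-10.73 [-7.97315819e+00 -4.63969043e+00  1.05773159e+02 -2.54444375e-14
  7.88665316e+01  9.27568418e+01] [-8.50543850e+00  1.07182056e+01  8.75180748e+01 -2.54444375e-14
  8.17637196e+01  9.22245615e+01]
169.27 [ -7.97315819  -4.63969043 105.77315886   0.          78.86653157
 -87.24315819] [ -8.5054385   10.71820557  87.51807485   0.          81.76371958
 -87.7754385 ]
```

Run:
```python
from h import *
bot.move_pose([.481,.0537,.235],[180,0,169.27]); bot.hold(.3)
f=grab('wrist'); P=cloud(f); k=(P[...,2]>.14)&(P[...,2]<.16)&(np.hypot(P[...,0]-.481,P[...,1]-.0537)<.05); print('grip',k.sum(),P[k].mean(0))
r=cv2.minAreaRect((P[k][:,:2]*1000).astype(np.float32)); print(r)
f2=grab('top'); c=proj(f2,[.42,-.347,.02]).astype(int)
a=cv2.resize(f2['image'][c[1]-50:c[1]+50,c[0]-50:c[0]+50],(480,480)); b=cv2.resize(f['image'],(320,240)); cv2.imwrite('pics/m1.png',np.hstack([a,cv2.copyMakeBorder(b,0,240,0,0,cv2.BORDER_CONSTANT)]))
s=bot.get_state(); print(s['time_s'],s['eef_pos'],s['eef_rot'],s['ft_force'])
```

```text
grip 1975 [0.48219572 0.05650866 0.14855334]
((483.3398742675781, 56.37419891357422), (50.00656509399414, 16.718393325805664), 79.17879486083984)
16.0417 [0.48107351 0.05339295 0.23498402] [-1.79998626e+02 -1.08224806e-03  1.69231923e+02] [ 0.17889624 -0.28996376  0.09398367]
```

View pics/m1.png

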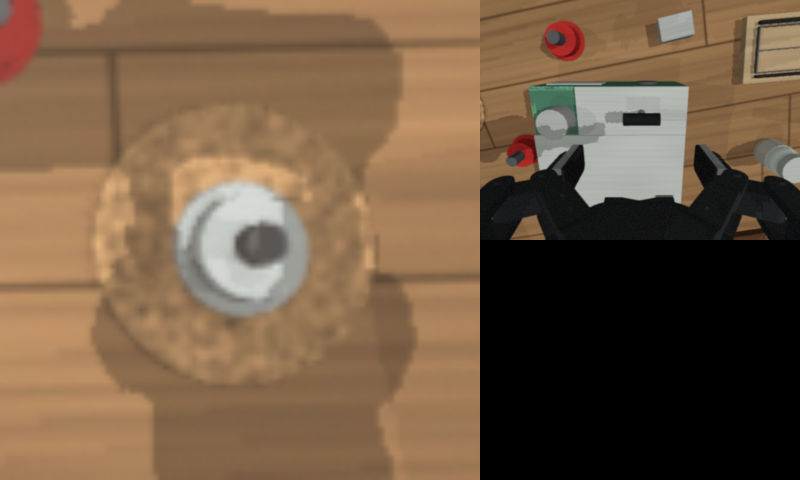

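The cap stands upright and well inside the mat. On the right, the fingers straddle the grip at about (642,119). Now I descend, grip the bar by its ends and lift along the arc.

```bash
cat > arc.py <<'E'
import numpy as np
y=np.radians(-10.73); ex=np.array([np.cos(y),np.sin(y),0]); T0=np.array([.482,.055,.118])
def tcp(deg):
    a=np.radians(deg); c,s=np.cos(a),np.sin(a)
    return T0+ex*(-.18*c+.041*s+.18)+np.array([0,0,.18*s+.041*c-.041])
E
python3 - <<'E'
from h import *
from arc import *
bot.move_l(T0,.12); bot.hold(.2); s=bot.get_state(); print(s['eef_pos'],s['ft_force'])
bot.grasp(80); s=bot.get_state(); print(s['time_s'],s['grip_width'],s['finger_force'],s['ft_force'])
if .046<s['grip_width']<.054:
    for d in (4,8,12,16,20):
        bot.move_l(tcp(d),.04); s=bot.get_state(); print(d,s['ft_force'].round(1),round(s['grip_width'],4))
        if np.linalg.norm(s['ft_force'])>35: break
    f=grab('scene'); cv2.imwrite('pics/g1.png',f['image'][120:360,160:480]); print(s['time_s'])
E
```

```text
[0.48252948 0.05494797 0.11871434] [-0.51281093  0.04624965 -1.50093073]
17.8 0.04848778963007814 83.21268081665039 [-2.73938702  4.86154226  4.94393442]
4 [ 6.5  6.1 -9.2] 0.0486
8 [ 5.4  5.4 -9.1] 0.0486
12 [  4.7   5.2 -10.4] 0.0484
16 [  3.6   6.4 -10.3] 0.0485
20 [ 1.8  5.  -9.1] 0.0484
20.175
```

View pics/g1.png

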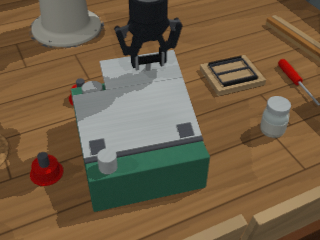

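The guard is rising, held by the bar ends at about (150,60). The forces are small, so I continue to 55°.

Run:
```python
from h import *
from arc import *
for d in (24,28,32,36,40,44,48,52,55):
    bot.move_l(tcp(d),.04); s=bot.get_state(); print(d,s['ft_force'].round(1),round(s['grip_width'],4))
    if np.linalg.norm(s['ft_force'])>35: break
bot.hold(.5); s=bot.get_state(); print(s['time_s'],s['eef_pos']-tcp(55),s['ft_force'])
o=np.array([.5415,-.0071,0]); H=o+ex*.11+np.array([0,0,.1005]); ey=np.array([-ex[1],ex[0],0])
for n in('scene','top'):
    f=grab(n); P=cloud(f)-H; a=P@ex; b=P@ey; z=P[...,2]; hsv=cv2.cvtColor(f['image'],cv2.COLOR_BGR2HSV)
    m=(z>.02)&(z<.2)&(np.abs(b)<.115)&(a>-.16)&(a<.02)&(hsv[...,1]<60)&(hsv[...,2]>110)&((b<-.01)|(z<.09))
    if m.sum()>50:
        A=np.c_[a[m],z[m]]
        for _ in range(4):
            c=np.median(A,0) if _==0 else A.mean(0); w=np.linalg.svd(A-A.mean(0),full_matrices=False)[2]
            r=np.abs((A-A.mean(0))@w[1]); A=A[r<max(.004,np.median(r)*2)]
        print(n,len(A),'angle',np.degrees(np.arctan2(abs(w[0][1]),abs(w[0][0]))), 'from hinge',np.degrees(np.median(np.arctan2(A[:,1],-A[:,0]))))
    cv2.imwrite(f'pics/f_{n}.png',f['image'])
i=cv2.imread('pics/f_scene.png')[80:380,60:500]; cv2.imwrite('pics/fin.png',cv2.resize(i,(792,540)))
```

```text
24 [-1.   6.3 -9.6] 0.0484
28 [-0.9  6.7 -7.8] 0.0487
32 [-2.3  6.  -6.3] 0.0484
36 [-3.6  6.7 -5.5] 0.0484
40 [-3.5  5.8 -4.9] 0.0485
44 [-5.3  6.1 -3.1] 0.0485
48 [-5.2  6.9 -1.3] 0.0483
52 [-4.7  5.2 -1.6] 0.0488
55 [-5.   5.  -3.5] 0.0486
24.9167 [-0.00258298  0.00178896 -0.00226997] [-3.60860166  5.4907864  -3.08346785]
scene 6740 angle 51.7282035818715 from hinge 55.89911313512846
top 1142 angle 51.520910724890626 from hinge 54.89929834607582
```

View pics/fin.png

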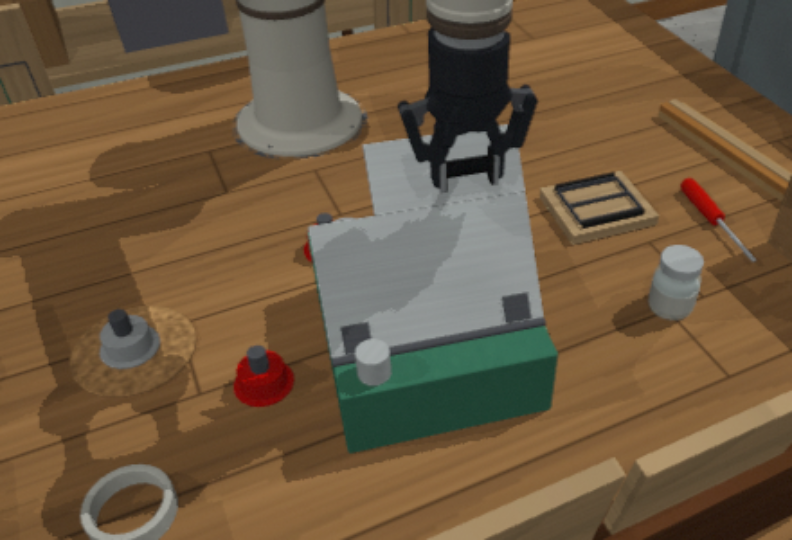

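Scene view: the guard is up and held at (470,165), the cap is on the mat at (130,340), and the rest is undisturbed. The arm is lagging a few mm, so I'll measure the angle more cleanly, with the shut plate as a check on bias.

```bash
cat > ang.py <<'E'
from h import *
from arc import *
o=np.array([.5415,-.0071,0]); H=o+ex*.11+np.array([0,0,.1005]); ey=np.array([-ex[1],ex[0],0])
def ang(f,guess):
    P=cloud(f)-H; a=P@ex; b=P@ey; z=P[...,2]; g=np.radians(guess); c,s=np.cos(g),np.sin(g)
    u=a*-c+z*s; n=a*s+z*c; ok=(f['depth']>0)&(u>.045)&(u<.21)&(b>-.105)&(b<.0)&~((u>.13)&(b<-.02))
    m=ok&(np.abs(n-.006)<.02)
    for k in range(6):
        p=np.polyfit(u[m],n[m],1); m=ok&(np.abs(n-np.polyval(p,u))<.005)
    return m.sum(), guess+np.degrees(np.arctan(p[0])), p[1]*1000, guess+np.degrees(np.median((n[m]-.006)/u[m]))
E
python3 - <<'E'
from ang import *
import pickle
for n in('top','scene'):
    print(n,'shut',ang(pickle.load(open(n+'0.pkl','rb')),0),'now',ang(grab(n),53))
s=bot.get_state(); print(s['eef_pos'],tcp(55),s['ft_force'])
E
```

```text
top shut (np.int64(1636), np.float64(-0.0010831759255443202), np.float64(5.243013400359962), np.float64(-0.45651322315437765)) now (np.int64(652), np.float64(51.722384762834324), np.float64(5.41589467864023), np.float64(51.352545970487))
scene shut (np.int64(1625), np.float64(-0.17184821168353664), np.float64(5.674483390604255), np.float64(-0.36209887272445773)) now (np.int64(2802), np.float64(51.73580496377189), np.float64(6.02177997591875), np.float64(51.7590703020253))
[0.58783229 0.03624698 0.24570048] [0.5904122 0.0344565 0.247964 ] [-4.6212398   5.17948547 -3.26299483]
```

Both cameras give 51.8°, with almost no bias on the shut plate, so I trim by about 3.2°.

Run:
```python
from ang import *
c=58.3; bot.move_l(tcp(56.6),.03); bot.move_l(tcp(c),.03); bot.hold(.6)
for k in range(3):
    a=np.mean([ang(grab(n),55)[1] for n in('top','scene')])+.1; s=bot.get_state(); print(c,a,s['ft_force'].round(1),s['grip_width'],s['eef_pos']-tcp(c))
    if abs(a-55)<.4: break
    c+=55-a; bot.move_l(tcp(c),.02); bot.hold(.6)
bot.hold(.5); s=bot.get_state(); print(s['time_s'],np.abs(s['qd']).max(),[ang(grab(n),55)[1] for n in('top','scene')])
f=grab('scene'); cv2.imwrite('pics/last.png',f['image'])
```

```text
58.3 55.23029334190202 [-4.5  4.9 -2.9] 0.048545485742465394 [-0.00241687  0.00176199 -0.00209866]
26.975 0.08302748794116678 [np.float64(55.34092476527488), np.float64(54.99595927144826)]
```

```bash
python3 -c "
from plant import bot
print(bot.sign_off())"
```

```text
the job is handed in; nothing more can be done
None
```

I set the steel cap down upright on the cork mat, wholly on it, and handed the job in with the gripper holding the guard still at about 55°, at about 27 s on the robot's clock.

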